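# Close the double-lidded tin, then lift and hold its outer lid alone

### The job

Put the nested pair of lids on the open red tin: take the yellow inner lid by its sides through the two finger cut-outs of the red outer lid, so that both travel together, and lower the pair until the inner lid sits fully home in the tin's mouth before letting go. Then take the black knob and lift the red outer lid alone straight up, the yellow inner lid staying seated undisturbed, and finish while still holding the outer lid level about 10 cm above where it sat, over the tin, so that a colleague can lay a count card on the inner lid. Leave the tin standing where it is, and do not disturb the bottle, can, tape roll or cards.

Things in the scene. Friction and masses are not known exactly. Their poses are not given: they have to be found in the camera images.
- tin_mouth (a point): Centre of the open mouth of the red rectangular tin, level with its rim, 100 mm above the table. Tin 116 mm long (its x) x 56 wide (y) x 100 high, upright, loose, about 1.4 kg; walls 2.5 mm, so the mouth is 111 x 51 mm; the blue cartons in it stay 20 mm below the rim. z up. Same either way round.
- inner_mid (a point): Centre of the yellow inner lid (90 g), half-way up its gripping walls, which reach 7 mm below and above it. A tray 120 mm long (its x) x 60 wide (y). The outer lid's cut-outs bare the middle 50 mm of both long walls: grip there from above, 60 mm wide, across y; fingertips may pass beside the tin, whose walls lie 2 mm further in. Starts 21 mm above the table. z up.
- plug (a point): Centre of the underside of the plug under the inner lid, 21 mm below inner_mid. The plug is 14 mm deep, 106 x 46 mm, tapering to 98 x 38 at the foot. Home, it is in the mouth with 2.5 mm play all round and the tray rests on the rim: this point 14 mm below and inner_mid 7 mm above tin_mouth, long sides parallel.
- knob (a point): Centre of the black knob, 34 mm long (its x) x 18 wide (y) x 22 high, on the red outer lid (80 g): a cap 129 x 69 mm, top plate right under the knob, rim down to 24 mm below this point; in the middle 50 mm of both long sides no rim and the plate 54 mm wide (cut-outs). Lies loose on the inner lid, 2 mm play: nested, this point is 21 mm above inner_mid, x parallel.
- water: Bystander: water bottle 64 mm across, 200 mm high; origin at the centre of its underside.
- can: Bystander: food can 74 mm across, 110 mm high; origin at the centre of its underside.
- tape: Bystander: roll of packing tape lying flat, 90 mm across, 48 mm high; origin at the centre of its underside.
- cards: Bystander: stack of count cards 86 x 56 x 14 mm with an orange band; origin at the centre of its underside.

How it is judged:
On the way, in this order (a step that is already met when the one before it is completed fails the run):
1. The nested pair of lids is lifted off the table together, held by the inner lid (height (world z) of inner_mid above 0.05 m and contact force between the fingers and inner_lid above 0.5 N and z of knob in the frame of inner_mid between 0.017 and 0.025 m and horizontal distance between knob and inner_mid below 0.005 m), for 0.2 s.
2. The pair is home in the tin, still nested, and let go (z of inner_mid in the frame of tin_mouth between 0.004 and 0.0095 m and horizontal distance between inner_mid and tin_mouth below 0.005 m and angle between the x axis of inner_mid and the x axis of tin_mouth, either way round below 0.12 rad and angle between inner_mid's own z axis and vertical below 0.05 rad and z of knob in the frame of inner_mid between 0.017 and 0.025 m and horizontal distance between knob and inner_mid below 0.005 m and contact force between the fingers and inner_lid below 0.1 N), for 0.3 s.
At the end, for the whole second after the job is handed in: Inner lid home in the tin (within 2.5 mm of height, 5 mm of centre, 0.12 rad), tin upright within 20 mm of its place; the gripper alone holds the outer lid, steady, level within 0.2 rad, 70 to 150 mm above where it sat and within 40 mm of straight above the mouth (z of inner_mid in the frame of tin_mouth between 0.004 and 0.0095 m and horizontal distance between inner_mid and tin_mouth below 0.005 m and angle between the x axis of inner_mid and the x axis of tin_mouth, either way round below 0.12 rad and angle between each of inner_mid, tin_mouth's own z axis and vertical below 0.05 rad and z of knob in the frame of tin_mouth between 0.098 and 0.178 m and horizontal distance between knob and tin_mouth below 0.04 m and angle between knob's own z axis and vertical below 0.2 rad and contact force between the fingers and outer_lid above 0.5 N and contact force between the fingers and inner_lid below 0.1 N and contact force between outer_lid and inner_lid below 0.05 N and contact force between outer_lid and tin below 0.05 N and linear speed of outer_lid below 0.03 m/s and linear speed of inner_lid below 0.02 m/s and distance of tin_mouth from where it was at the start of the episode below 0.02 m); the arm keeps its last pose, push and grip.
It fails at once if The outer lid is parted from the inner lid while the inner lid is not home in the tin (parted early, or the inner lid pulled up with it) ((z of knob in the frame of inner_mid above 0.033 m or horizontal distance between knob and inner_mid above 0.012 m) and (z of inner_mid in the frame of tin_mouth above 0.0115 m or horizontal distance between inner_mid and tin_mouth above 0.012 m or angle between inner_mid's own z axis and vertical above 0.08 rad)).
It fails at once if The inner lid is let go over the tin before it is home (dropped in) (horizontal distance between inner_mid and tin_mouth below 0.04 m and z of inner_mid in the frame of tin_mouth above 0.012 m and contact force between the fingers and inner_lid below 0.1 N).
It fails at once if The tin is shoved more than 20 mm or tipped (distance of tin_mouth from where it was at the start of the episode above 0.02 m or angle between tin_mouth's own z axis and vertical above 0.15 rad).
It fails at once if A bystander is moved more than 20 mm or tipped (distance of any of water, can, tape, cards from where it was at the start of the episode above 0.02 m or angle between any of water, can, tape, cards's own z axis and vertical above 0.2 rad).
It also fails if it takes over 58 s, if anything falls off the work surface, if the arm or the gripper's body presses on something with over 40 N, if the wrist force passes 120 N, or if a joint passes its speed limit or range.

### The arm

A 7-joint arm with a two-finger parallel gripper is mounted at the origin on the work surface. World frame = base frame: x ahead of the robot, y to its left, z up, the work surface at z = 0. Lengths are in m, angles in rad, forces in N, time in s.
With the tool pointing down it reaches from about 0.4 to 0.875 m from the base axis. Payload 19.3 kg.
Tool frame: the origin (TCP) lies at the centre of the arm's flange, where the gripper is bolted on; the fingertips stand 173 mm ahead of it and the grasp point (between the pads) lies 155 mm ahead of it (bot.grip_point_offset is the distance from the TCP to the grasp point, in m); z points along the fingers, x is the direction in which the jaws open and shut, and the axes are right-handed (so a half turn about z gives the same grasp; the last joint's range is limited). The gripper opens to 85 mm and grips with 20 to 120 N. Pads are 22 mm wide; open, the fingers measure 114 mm over their backs; the gripper's body (76 mm by 85 mm) begins 54 mm behind the grasp point. The pads swing forward as they close: fully open they stand 13 mm farther back than shut.
Start: joints at [-1.266, 0.521, -0.036, 1.599, 0.021, 1.021, -0.113], TCP at [0.229, 0.582, 0.405] pointing down, gripper open.
Joint ranges: [-2.91, 2.91], [-0.3, 2.13], [-1.5, 1.42], [0.17, 2.43], [-1.26, 4.41], [0.16, 1.93], [-2.52, 2.52]. Speed limits (rad/s): [1.89, 1.89, 2.39, 2.39, 3.01, 3.01, 3.01].

### API

Orientations are given as [roll, pitch, yaw] about the fixed x, y, z axes, in that order (R = Rz(yaw) Ry(pitch) Rx(roll)).
In Python, from workcell import bot gives the robot as it stands.
- The arm moves only by the tool step_arm, never from a script. Its argument "plan" is a list that holds one entry, the list of rows, each a list of 4 numbers: the shift along the world's x, y, z in cm, then the turn about the world's z in rad. A call has 1 to 12 rows; each row is the pose to reach, as a shift and turn from the pose measured when the call began; what a row does not reach only later rows make up. A row lasts 1/12 s, in which the tool goes at most 41.7 mm and 7.16 degrees, less where a joint would pass 70% of its speed; a pose out of reach is approached as far as the arm can. A call with a gripper value outside its range is refused whole. "jaw" is the closure, from 0 (fully open) to 1 (shut), set as the call begins (left out, the last holds). The fingers move at their own pace and stop on an object; "force" is the grip in N (left out, the last holds). Time passes only in rows, so rows that repeat a pose let the fingers close. It gives the time, the measured TCP pose, the force and the opening at its end, in the units of the state.
- bot.observe(): the state, without advancing time (a new reading comes with each control period).
- bot.grab_frame(name): name is "side" or "top" or "wrist"; returns a dict with "pixels" (384x512x3 uint8, blue, green, red), "mtx" (3x3 intrinsics, pixels), "R" (3x3) and "t" (3): a world point X has camera coordinates R X + t. Camera axes: x right, y down, z forward; pixel columns grow to the right and rows downward; lengths in m; the calibration is good to about 2 mm. The wrist camera is an equidistant fisheye: a pixel r from the principal point sees the ray r / f radians off the axis. A picture is of the moment at which its call begins. There is no depth.
- bot.job_done(): hands the job in, once; it reports no verdict.
The state is a dict: "clock": time; "qpos": joint angles; "qd": joint speeds; "joint_efforts": joint torques, N m; "position": TCP position; "tool_rot": TCP orientation; "force": force on the tool from outside, world axes, zero at the start; "moment": the same for the moment, N m; "grip_width": finger opening in m.
Only numpy, scipy, OpenCV 4.12 (cv2) and the standard library are available. Lean on these libraries where they do the work, as an engineer would, in place of code of your own. Each camera call takes 0.05 s, during which the arm holds its last target.

## Working session

There is one attempt and no reset: what is moved stays moved. The work goes in short steps, Python scripts to look and compute and a tool call to move; the robot and the scene stay as the last step left them, time stands still between calls to the robot, and variables do not carry over. Pictures are saved under pics/ and viewed, and the job is handed in when it is done.

Besides the shell and the picture viewer there is one more tool, called after "Request:" as a command line: name --argument value ..., lists and objects as JSON in quotes. step_arm: Moves the arm, as the interface text tells. Its arguments: {"type":"object","properties":{"plan":{"type":"array"},"jaw":{"type":"number"},"force":{"type":"number"}},"required":["plan"]}

```bash
mkdir -p pics; ls; python3 - <<'E'
from workcell import bot
import cv2,numpy as np
s=bot.observe()
for k,v in s.items(): print(k,np.round(v,4))
for n in ["side","top","wrist"]:
    f=bot.grab_frame(n); cv2.imwrite(f"pics/{n}0.png",f["pixels"]); np.savez(f"{n}0.npz",**f)
    print(n,f["mtx"].round(1).tolist(),f["R"].round(3).tolist(),f["t"].round(3).tolist())
E
```

```text
pics
clock 0.0
qpos [-1.2662  0.522  -0.0363  1.6     0.0212  1.0211 -0.1128]
qd [ 0.0002  0.0002 -0.0008 -0.0009 -0.0006 -0.0014 -0.0005]
joint_efforts [ 8.00000e-04 -9.27110e+01  1.98030e+00 -3.69936e+01  1.79000e-02
  8.20000e-03 -0.00000e+00]
position [0.2288 0.5815 0.4041]
tool_rot [3.1415e+00 1.1000e-03 1.1959e+00]
force [ 0.2419 -0.1603 -0.5407]
moment [ 0.0312  0.0051 -0.0205]
grip_width 0.0851
side [[431.4, 0.0, 260.7], [0.0, 431.4, 189.2], [0.0, 0.0, 1.0]] [[0.968, -0.251, 0.0], [-0.13, -0.503, -0.855], [0.214, 0.827, -0.519]] [-0.561, 0.15, 1.055]
top [[376.5, 0.0, 257.0], [0.0, 376.5, 193.4], [0.0, 0.0, 1.0]] [[-0.029, -1.0, 0.001], [-0.993, 0.028, -0.112], [0.112, -0.004, -0.994]] [0.031, 0.568, 1.163]
wrist [[297.3, 0.0, 254.8], [0.0, 297.3, 196.1], [0.0, 0.0, 1.0]] [[0.367, 0.93, -0.002], [0.896, -0.353, 0.271], [0.251, -0.101, -0.963]] [-0.624, -0.035, 0.379]
```

View pics/side0.png

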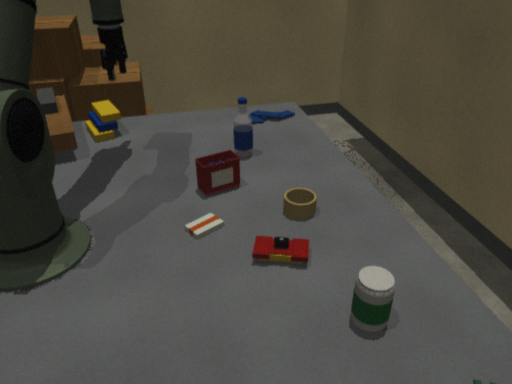

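View pics/top0.png

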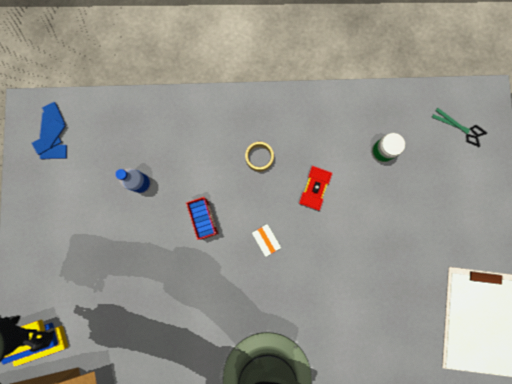

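View pics/wrist0.png

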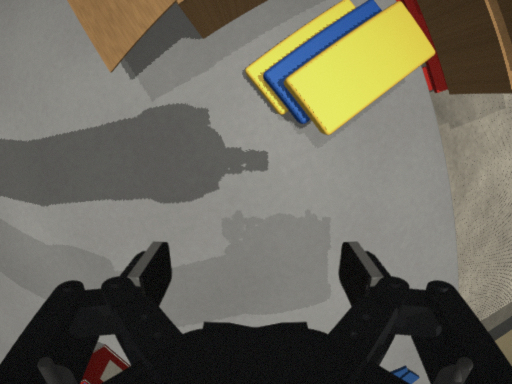

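The side view shows the tin at about (218,172), the lids at (281,250), the tape at (300,204), the cards at (205,225), the can at (372,298) and the bottle at (243,135). In the top view the tin is at about (202,218), open with the blue cartons visible, and the lids are at (316,188). The wrist view only shows clutter and the tin's corner.

```bash
cat > h.py <<'E'
import numpy as np, cv2
def load(n): return dict(np.load(n))
def ray(f,uv,fish=False):
    K=f["mtx"];uv=np.atleast_2d(uv).astype(float)
    x=(uv[:,0]-K[0,2])/K[0,0];y=(uv[:,1]-K[1,2])/K[1,1]
    if fish:
        r=np.hypot(x,y)+1e-12; d=np.c_[np.sin(r)*x/r,np.sin(r)*y/r,np.cos(r)]
    else: d=np.c_[x,y,np.ones_like(x)]
    return -f["R"].T@f["t"], d@f["R"]
def onplane(f,uv,z,fish=False):
    c,d=ray(f,uv,fish); return c+d*((z-c[2])/d[:,2])[:,None]
def proj(f,X,fish=False):
    X=np.atleast_2d(X)@f["R"].T+f["t"];K=f["mtx"]
    if fish:
        rr=np.hypot(X[:,0],X[:,1])+1e-12;th=np.arctan2(rr,X[:,2]);x=X[:,0]/rr*th;y=X[:,1]/rr*th
    else:x=X[:,0]/X[:,2];y=X[:,1]/X[:,2]
    return np.c_[x*K[0,0]+K[0,2],y*K[1,1]+K[1,2]]
def redmask(im):
    h=cv2.cvtColor(im,cv2.COLOR_BGR2HSV)
    return (((h[...,0]<8)|(h[...,0]>172))&(h[...,1]>150)&(h[...,2]>50)).astype(np.uint8)*255
def comps(m,amin=100):
    n,l,st,ce=cv2.connectedComponentsWithStats(m)
    return [(l==i).astype(np.uint8)*255 for i in range(1,n) if st[i,4]>=amin]
def rect_plane(f,mask,z,fish=False):
    c=max(cv2.findContours(mask,cv2.RETR_EXTERNAL,cv2.CHAIN_APPROX_NONE)[0],key=len)[:,0,:]
    P=onplane(f,c,z,fish)[:,:2]
    (cx,cy),(w,h),a=cv2.minAreaRect((P*1000).astype(np.float32))
    if w<h: w,h,a=h,w,a+90
    return (cx/1000,cy/1000),w,h,(np.deg2rad(a)+np.pi/2)%np.pi-np.pi/2
E
python3 - <<'E'
from h import *
f=load("top0.npz");im=f["pixels"]
for m in comps(redmask(im),60):
    x,y,w,h=cv2.boundingRect(m); print((x,y,w,h),[ (z,rect_plane(f,m,z)) for z in(0.031,0.1)])
h=cv2.cvtColor(im,cv2.COLOR_BGR2HSV)
for nm,uv,z in [("water",(123,175),.2),("can",(393,145),.11),("tape",(260,156),.048),("cards",(266,240),.014)]:
    print(nm,onplane(f,uv,z).round(3))
c=cv2.resize(im[160:260,180:340],None,fx=5,fy=5,interpolation=cv2.INTER_CUBIC);cv2.imwrite("pics/topc.png",c)
E
```

```text
(299, 166, 33, 45) [(0.031, ((0.5817569580078125, -0.17084037780761718), 129.19586181640625, 67.98033142089844, np.float64(-0.3665656150798311))), (0.1, ((0.5732118530273438, -0.15977336120605468), 121.69640350341797, 64.03425598144531, np.float64(-0.3665653487637215)))]
(187, 197, 31, 42) [(0.031, ((0.4967629699707031, 0.19151217651367186), 124.53560638427734, 65.76045989990234, np.float64(0.2850278117219567))), (0.1, ((0.493151611328125, 0.18154559326171876), 117.30663299560547, 61.94324493408203, np.float64(0.2850278117219567)))]
water [[0.611 0.381 0.2  ]]
can [[ 0.695 -0.399  0.11 ]]
tape [[0.686 0.002 0.048]]
cards [[ 0.421 -0.01   0.014]]
```

View pics/topc.png

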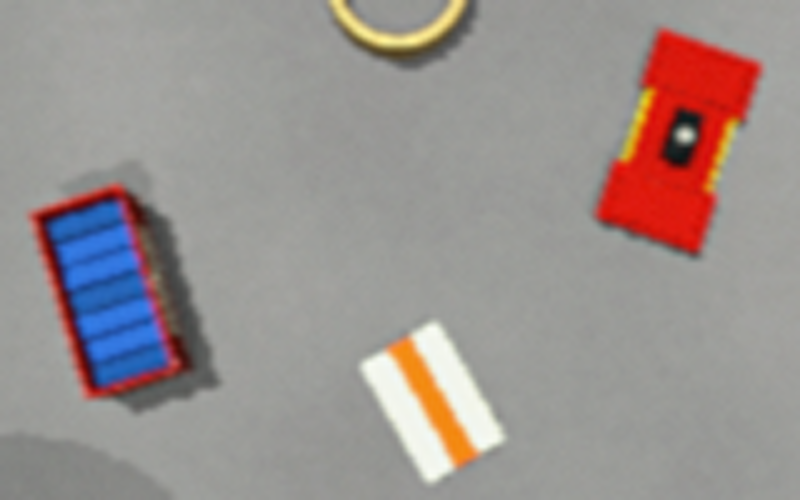

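```bash
python3 - <<'E'
from h import *
f=load("wrist0.npz");c=-f["R"].T@f["t"];p=np.array([0.2288,0.5815,0.4041]);y=1.1959
R=np.array([[np.cos(y),-np.sin(y),0],[np.sin(y),np.cos(y),0],[0,0,1]])@np.diag([1,-1,-1])
print(c, R.T@(c-p), R.T@f["R"].T[:,2])
E
```

```text
[0.16485561 0.60704115 0.37329248] [ 0.0003523  -0.06885573  0.03080752] [-0.00210372  0.27105387  0.96256188]
```

Request:
step_arm --plan '[[[3, -4, 0, 0], [5, -8, 0, 0], [7, -12, 0, 0], [9, -16, 0, 0], [11, -19, 0, 0], [13, -22, 0, 0], [15, -25, 0, 0], [17, -28, 0, 0], [19, -31, 0, 0], [21, -34, 0, 0], [22, -36, 0, 0], [22, -36, 0, 0]]]'

```text
clock: 1.15
position: [0.4508, 0.2171, 0.4043]
tool_rot: [3.14, 0.002, 1.19]
force: [0.6, -0.4, -0.5]
grip_width: 0.0856
```

```bash
cat > snap.py <<'E'
import sys
from workcell import bot
import cv2,numpy as np
n,tag=sys.argv[1:3]
f=bot.grab_frame(n); cv2.imwrite(f"pics/{n}{tag}.png",f["pixels"]); np.savez(f"{n}{tag}.npz",**f)
s=bot.observe();print(s["clock"],np.round(s["position"],4),np.round(s["tool_rot"],4),np.round(s["force"],2),round(s["grip_width"],4))
E
python3 snap.py wrist 1
```

```text
1.2 [0.4497 0.2193 0.4042] [3.1412e+00 1.4000e-03 1.1920e+00] [-1.    0.19  0.02] 0.0856
```

View pics/wrist1.png

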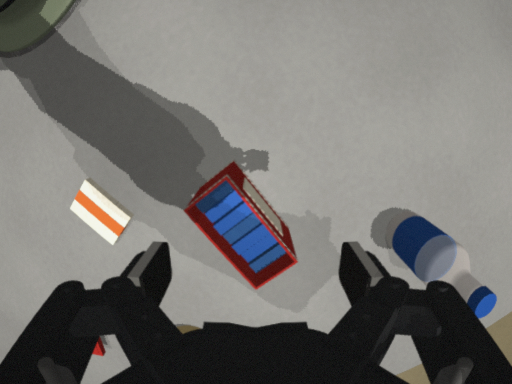

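```bash
python3 snap.py wrist 2; python3 - <<'E'
from h import *
f=load("wrist2.npz");im=f["pixels"]
cv2.imwrite("pics/w2c.png",cv2.resize(im[150:300,170:310],None,fx=4,fy=4,interpolation=cv2.INTER_CUBIC))
E
```

```text
1.25 [0.449  0.2209 0.4042] [-3.1415e+00  1.0000e-03  1.1942e+00] [ 0.4   0.37 -0.67] 0.0855
```

View pics/w2c.png

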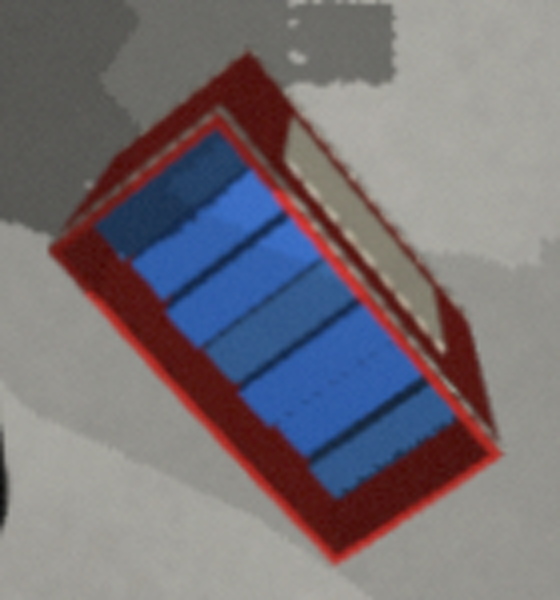

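```bash
cat >> h.py <<'E'
def quad(f,uv,z,fish=True):
    P=onplane(f,np.array(uv,float),z,fish)[:,:2]; L=[np.linalg.norm(P[i]-P[(i+1)%4]) for i in range(4)]
    i=int(np.argmax([L[0]+L[2],L[1]+L[3]])); d=P[(i+1)%4]-P[i]+P[(i+2)%4]-P[(i+3)%4]
    a=np.arctan2(d[1],d[0]);a=(a+np.pi/2)%np.pi-np.pi/2
    print("c",P.mean(0).round(4),"sides mm",(np.array(L)*1000).round(1),"yaw",round(a,4)); return P.mean(0),a
E
python3 - <<'E'
from h import *
f=load("wrist2.npz")
q=(np.array([(52,247),(218,108),(498,454),(335,562)])+.5)/4-.5+[170,150]
quad(f,q,0.1)
g=load("top0.npz")
q=(np.array([(31,213),(126,186),(188,370),(91,397)])+.5)/5-.5+[180,160]
quad(g,q,0.1,False)
# lid yellow/knob in top: outer corners
q=(np.array([(662,30),(761,66),(699,254),(597,217)])+.5)/5-.5+[180,160]
quad(g,q,0.031,False)
# check cards position consistency: wrist vs top
print(onplane(f,(100,211),.014,True))
E
```

```text
c [0.4924 0.1855] sides mm [ 55.  115.4  54.3 114.4] yaw 0.2749
c [0.4928 0.1822] sides mm [ 58.7 115.9  59.2 115.4] yaw 0.3066
c [ 0.5813 -0.1723] sides mm [ 67.1 127.5  68.4 127.8] yaw -0.3684
[[ 0.41926145 -0.00385803  0.014     ]]
```

Request:
step_arm --plan '[[[1, -4, 0, 0], [2, -8, 0, 0], [4, -12, 0, 0], [6, -16, 0, 0], [8, -20, 0, 0], [9, -23, 0, 0], [10, -26, 0, 0], [11, -29, 0, 0], [12, -31, 0, 0], [12, -33, 0, 0], [12, -33, 0, 0], [12, -33, 0, 0]]]'

```text
clock: 2.25
position: [0.5691, -0.1088, 0.4039]
tool_rot: [-3.141, 0.001, 1.194]
force: [0.7, -0.1, -0.2]
grip_width: 0.0851
```

```bash
python3 snap.py wrist 3;python3 snap.py wrist 4; python3 - <<'E'
from h import *
f=load("wrist4.npz");im=f["pixels"]
m=max(comps(redmask(im),300),key=lambda m:m.sum());x,y,w,h=cv2.boundingRect(m);print(x,y,w,h)
x0,y0=x-10,y-10
cv2.imwrite("pics/w4c.png",cv2.resize(im[y0:y0+h+20,x0:x0+w+20],None,fx=4,fy=4,interpolation=cv2.INTER_CUBIC));print(x0,y0)
E
```

```text
2.3 [ 0.5691 -0.1079  0.4039] [-3.1409e+00  5.0000e-04  1.1953e+00] [-0.43  0.41  0.21] 0.0856
2.35 [ 0.5692 -0.1075  0.404 ] [-3.1410e+00  4.0000e-04  1.1961e+00] [0.3  0.08 0.26] 0.0853
180 150 59 101
170 140
```

View pics/w4c.png

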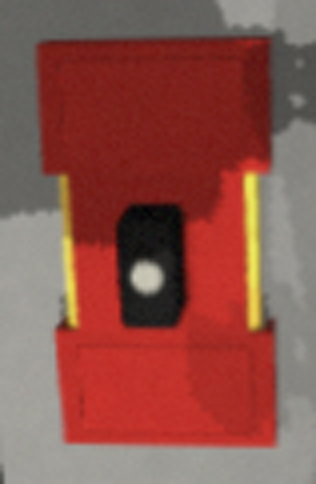

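View pics/wrist4.png

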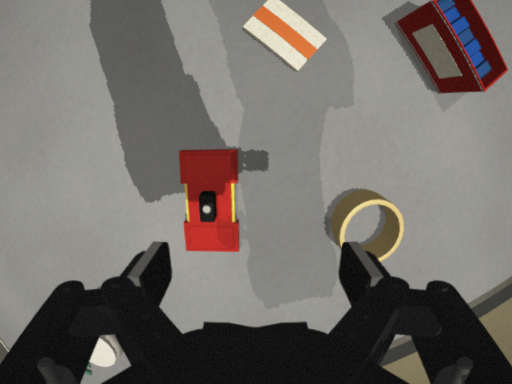

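```bash
python3 - <<'E'
from h import *
f=load("wrist4.npz")
z=lambda q:(np.array(q)+.5)/4-.5+[170,140]
quad(f,z([(38,41),(268,40),(276,443),(67,443)]),0.031)
quad(f,z([(118,205),(182,205),(184,326),(120,326)]),0.053)
print(onplane(f,z([(147,277)]),0.053,True), onplane(f,z([(62,175),(75,326),(257,175),(262,326)]),0.028,True))
E
```

```text
c [ 0.5818 -0.1722] sides mm [ 68.3 127.7  68.3 129.9] yaw -0.3737
c [ 0.5799 -0.1705] sides mm [18.3 36.1 18.9 36.3] yaw -0.4072
[[ 0.58239143 -0.17280818  0.053     ]] [[ 0.54912639 -0.19117522  0.028     ]
 [ 0.59485435 -0.20823429  0.028     ]
 [ 0.57126517 -0.13580012  0.028     ]
 [ 0.61613011 -0.15288695  0.028     ]]
```

Request:
step_arm --plan '[[[0.4, -2, -2, 0.005], [0.8, -4, -5, 0.005], [1.3, -6, -8, 0.005], [1.3, -6.5, -11, 0.005], [1.3, -6.5, -14, 0.005], [1.3, -6.5, -15, 0.005], [1.3, -6.5, -15, 0.005], [1.3, -6.5, -15, 0.005]]]' --jaw 0 --force 40

```text
clock: 3.02
position: [0.5827, -0.1714, 0.2549]
tool_rot: [-3.141, 0.0, 1.203]
force: [0.1, -0.0, 0.4]
grip_width: 0.0852
```

```bash
python3 snap.py wrist 5
```

```text
3.0667 [ 0.5829 -0.1718  0.2557] [ 3.1405e+00 -1.0000e-04  1.2022e+00] [ 0.95 -0.87 -0.53] 0.0856
```

View pics/wrist5.png

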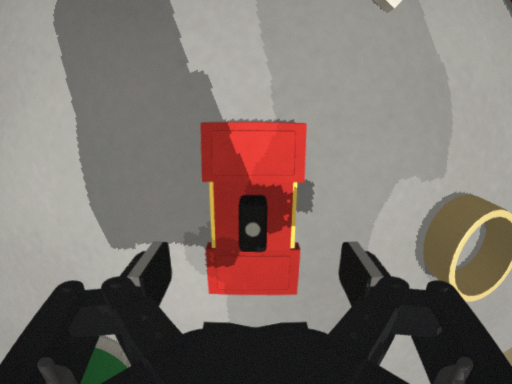

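The lids sit centred between the fingers: the plate corners are at about (201,124), (307,124), (299,293) and (208,293), and the fingertips are at u≈169 and 343.

```bash
python3 - <<'E'
from h import *
f=load("wrist5.npz")
quad(f,[(201,124),(307,124),(299,293.5),(208,293.5)],0.031)
quad(f,[(240,195.5),(267,195.5),(266.5,250.5),(239.5,250.5)],0.053)
E
```

```text
c [ 0.5829 -0.1723] sides mm [ 68.9 127.5  71.  127.7] yaw -0.3731
c [ 0.5796 -0.1712] sides mm [16.1 36.4 17.2 36.4] yaw -0.3794
```

Request:
step_arm --plan '[[[0, 0, -2, 0], [0, 0, -4, 0], [0, 0, -6, 0], [0, 0, -7, 0], [0, 0, -7.6, 0], [0, 0, -8, 0], [0, 0, -8, 0]]]'

```text
clock: 3.65
position: [0.5831, -0.1717, 0.1761]
tool_rot: [3.14, -0.0, 1.202]
force: [-0.7, 0.2, 0.4]
grip_width: 0.0851
```

Request:
step_arm --plan '[[[0, 0, 0, 0], [0, 0, 0, 0], [0, 0, 0, 0], [0, 0, 0, 0], [0, 0, 0, 0], [0, 0, 0, 0], [0, 0, 0, 0], [0, 0, 0, 0], [0, 0, 0, 0], [0, 0, 0, 0]]]' --jaw 0.6 --force 40

```text
clock: 4.48
position: [0.5835, -0.1718, 0.1773]
tool_rot: [3.138, -0.001, 1.202]
force: [-1.4, 0.4, 7.5]
grip_width: 0.0592
```

```bash
python3 snap.py wrist 6;python3 snap.py side 6; python3 - <<'E'
from h import *
im=cv2.imread("pics/side6.png");cv2.imwrite("pics/side6c.png",cv2.resize(im[130:280,180:380],None,fx=3,fy=3))
E
```

```text
4.5333 [ 0.5835 -0.1718  0.1773] [ 3.1385e+00 -5.0000e-04  1.2022e+00] [-0.76  0.57  8.14] 0.0589
4.5833 [ 0.5835 -0.1718  0.1773] [ 3.1384e+00 -5.0000e-04  1.2023e+00] [-1.68  0.48  8.93] 0.0593
```

View pics/wrist6.png

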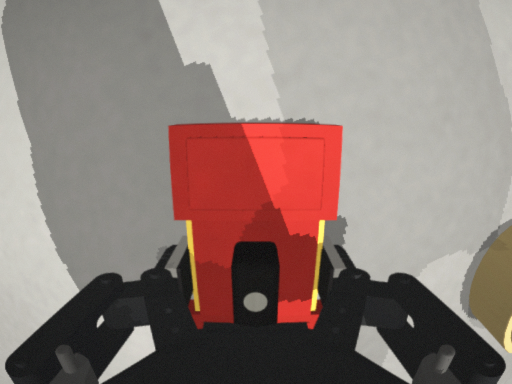

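View pics/side6c.png

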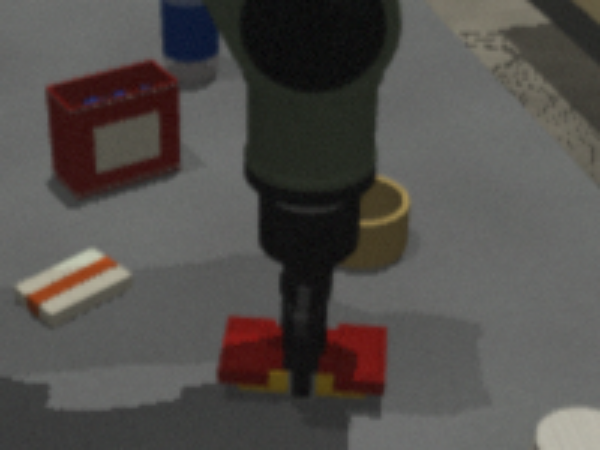

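Request:
step_arm --plan '[[[0, 0, 0.3, 0], [0, 0, 0.8, 0], [0, 0, 1.5, 0], [0, 0, 2.5, 0], [0, 0, 4, 0], [0, 0, 5.5, 0], [0, 0, 7, 0], [0, 0, 8.5, 0], [0, 0, 9.5, 0], [0, 0, 10, 0], [0, 0, 10, 0]]]'

```text
clock: 5.5
position: [0.5837, -0.1719, 0.2786]
tool_rot: [3.137, -0.001, 1.202]
force: [0.7, -0.4, -1.0]
grip_width: 0.0593
```

```bash
python3 snap.py wrist 7;python3 snap.py side 7; python3 - <<'E'
from h import *
im=cv2.imread("pics/side7.png");cv2.imwrite("pics/side7c.png",cv2.resize(im[130:280,180:380],None,fx=3,fy=3))
E
```

```text
5.55 [ 0.5835 -0.1718  0.2776] [ 3.1379e+00 -7.0000e-04  1.2023e+00] [ 0.32 -0.14 -1.89] 0.0588
5.6 [ 0.5834 -0.1717  0.277 ] [ 3.1388e+00 -5.0000e-04  1.2025e+00] [-0.41 -0.38 -1.33] 0.0593
```

View pics/wrist7.png

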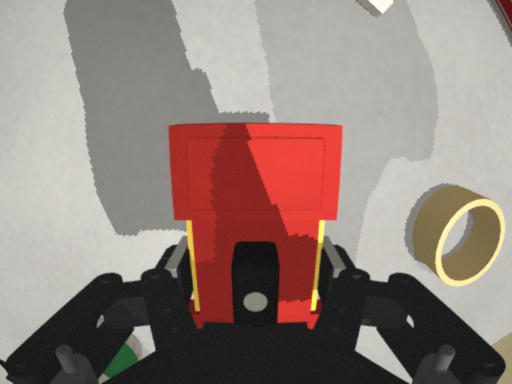

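View pics/side7c.png

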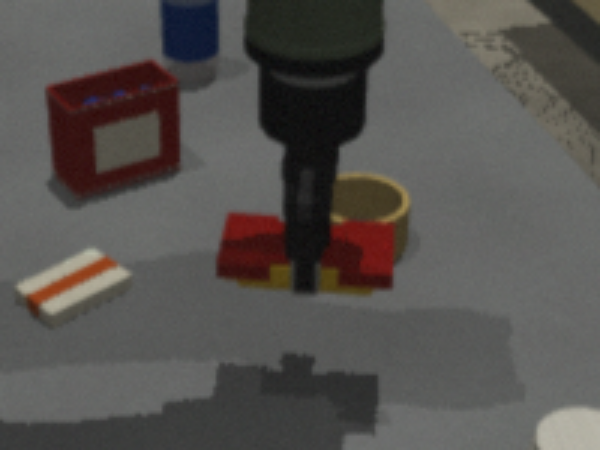

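```bash
python3 - <<'E'
from h import *
def card(f,fish):
    h=cv2.cvtColor(f["pixels"],cv2.COLOR_BGR2HSV)
    m=(((h[...,0]>5)&(h[...,0]<18)&(h[...,1]>170)&(h[...,2]>150))).astype(np.uint8)*255
    m=max(comps(m,30),key=lambda m:m.sum()); M=cv2.moments(m,True)
    uv=(M["m10"]/M["m00"],M["m01"]/M["m00"]);return np.round(uv,1),onplane(f,uv,.014,fish).round(4)
print("top",card(load("top0.npz"),False))
for n in "1234": print(n,card(load(f"wrist{n}.npz"),True))
print("side",card(load("side0.npz"),False))
f=load("wrist7.npz"); P=onplane(f,[(169,126),(342,126)],0.131,True); print(P,np.linalg.norm(P[0]-P[1]))
y=1.2023;R=np.array([[np.cos(y),np.sin(y)],[np.sin(y),-np.cos(y)]])
for p in P: print("tool",R.T@(p[:2]-[.5835,-.1718]))
E
```

```text
top (array([266.2, 239.9]), array([[ 0.4211, -0.0105,  0.014 ]]))
1 (array([ 98.8, 213.2]), array([[ 0.4222, -0.0102,  0.014 ]]))
2 (array([ 97.8, 214.4]), array([[ 0.4223, -0.0101,  0.014 ]]))
3 (array([285.5,  31.2]), array([[ 0.4215, -0.0111,  0.014 ]]))
4 (array([284.9,  31.5]), array([[ 0.4216, -0.011 ,  0.014 ]]))Traceback (most recent call last):
  File "<stdin>", line 9, in <module>
  File "<stdin>", line 5, in card
ValueError: max() iterable argument is empty
```

```bash
python3 - <<'E'
from h import *
f=load("wrist7.npz"); P=onplane(f,[(169,126),(342,126)],0.131,True)
y=1.2023;R=np.array([[np.cos(y),np.sin(y)],[np.sin(y),-np.cos(y)]])
for p in P: print("tool",R.T@(p[:2]-[.5835,-.1718]))
def rim(c,a,l=.116,w=.056):
    d=np.array([np.cos(a),np.sin(a)]);e=np.array([-d[1],d[0]])
    return np.array([[*(np.array(c)+s*d*l/2+t*e*w/2),.1] for s,t in((1,1),(1,-1),(-1,-1),(-1,1))])
X=rim((0.4924,.1855),.275)
outs=[]
for n,fish in(("top0",0),("wrist2",1),("side0",0)):
    g=load(n+".npz");uv=proj(g,X,fish);c=uv.mean(0).astype(int);im=g["pixels"];h=40
    x0,y0=max(c[0]-h,0),max(c[1]-h,0) 
    if n=="wrist2":h=66;x0,y0=c-h
    k=264//h if h<66 else 4
    k=4 if h==66 else 6
    cr=cv2.resize(im[y0:y0+2*h,x0:x0+2*h],None,fx=k,fy=k,interpolation=cv2.INTER_CUBIC)
    q=((uv-[x0,y0]+.5)*k-.5).round().astype(int)
    cv2.polylines(cr,[q.reshape(-1,1,2)],True,(0,255,0),1); cr=cv2.resize(cr,(400,400)) if 0 else cr
    cv2.imwrite(f"pics/ov_{n}.png",cr)
E
```

```text
tool [-0.03382654 -0.0642164 ]
tool [ 0.03521263 -0.0641907 ]
```

View pics/ov_top0.png

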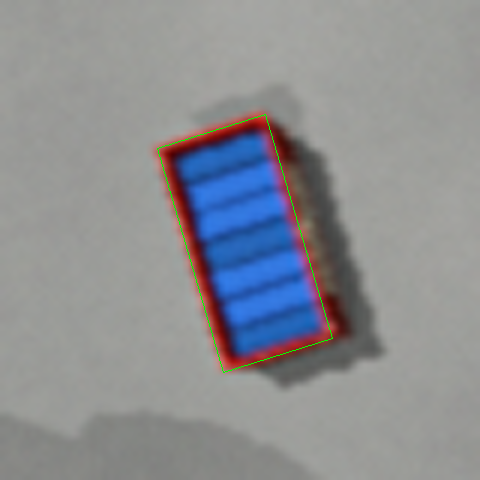

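View pics/ov_wrist2.png

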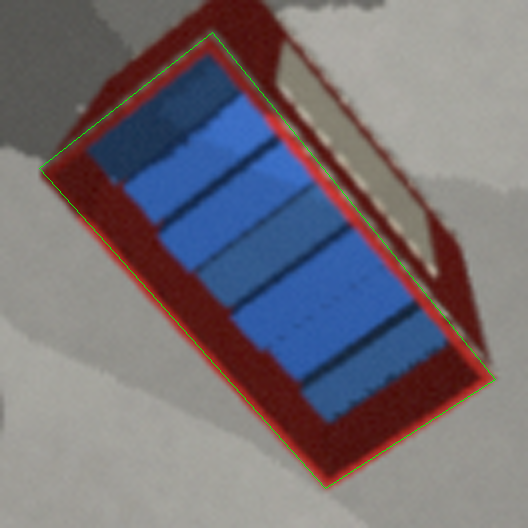

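View pics/ov_side0.png

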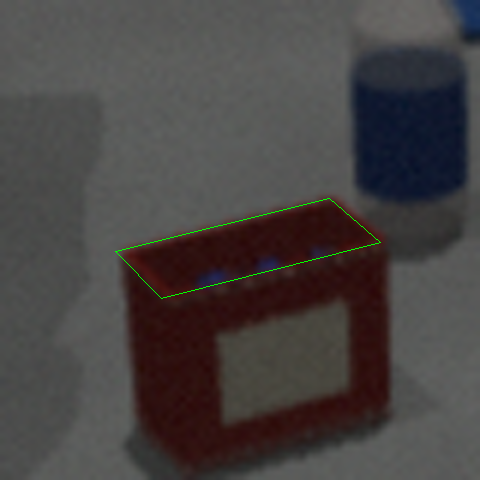

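Request:
step_arm --plan '[[[0, 0, 1, 0], [0, 0, 2.5, 0], [0, 0.5, 4, 0], [-0.3, 1.5, 5.5, 0.03], [-0.8, 3, 6.5, 0.07], [-1.3, 5, 7.3, 0.11], [-1.8, 7, 7.3, 0.15], [-2.4, 9.5, 7.3, 0.19], [-3, 12, 7.3, 0.23], [-3.6, 14, 7.3, 0.27], [-4.2, 16, 7.3, 0.3], [-4.5, 18, 7.3, 0.33]]]'

```text
clock: 6.6
position: [0.5376, 0.0092, 0.3501]
tool_rot: [3.14, -0.0, 1.534]
force: [1.0, 0.4, -0.5]
grip_width: 0.059
```

```bash
python3 -c "
from workcell import bot
s=bot.observe();print(s['position'],s['tool_rot'],s['force'],s['grip_width'],s['qpos'])"
```

```text
[0.53758038 0.00917599 0.35005053] [ 3.13975032e+00 -2.76692375e-04  1.53393015e+00] [ 1.00901724  0.37186702 -0.53877143] 0.05895383846197159 [-0.18059344  0.45365989  0.07128468  1.88935472 -0.04359271  0.79819018
  1.44781105]
```

Request:
step_arm --plan '[[[-0.5, 2, 0, 0.04], [-1, 4, 0, 0.08], [-1.5, 6, 0, 0.12], [-2.1, 8.5, 0, 0.16], [-2.7, 11, 0, 0.2], [-3.3, 13, 0, 0.24], [-3.8, 15, 0, 0.27], [-4.1, 16.4, 0, 0.29], [-4.4, 17.2, 0, 0.31], [-4.5, 17.6, 0, 0.312], [-4.5, 17.6, 0, 0.312], [-4.5, 17.6, 0, 0.312]]]'

```text
clock: 7.6
position: [0.4928, 0.1843, 0.35]
tool_rot: [3.14, 0.0, 1.844]
force: [0.4, -0.5, -1.7]
grip_width: 0.0592
```

```bash
python3 snap.py wrist 8;python3 snap.py side 8;python3 snap.py top 8; python3 - <<'E'
from h import *
im=cv2.imread("pics/side8.png");cv2.imwrite("pics/side8c.png",cv2.resize(im[80:220,140:340],None,fx=3,fy=3))
E
```

```text
7.65 [0.4929 0.1841 0.35  ] [3.1398e+00 2.0000e-04 1.8441e+00] [-0.44  0.1  -0.84] 0.0593
7.7 [0.4929 0.1842 0.35  ] [3.1398e+00 2.0000e-04 1.8441e+00] [-0.32 -0.07 -1.18] 0.0591
7.75 [0.4929 0.1843 0.3501] [3.1398 0.     1.8442] [ 0.7 -0.6 -1.6] 0.0587
```

View pics/wrist8.png

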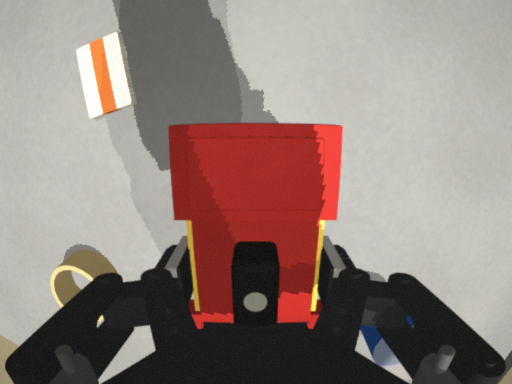

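View pics/side8c.png

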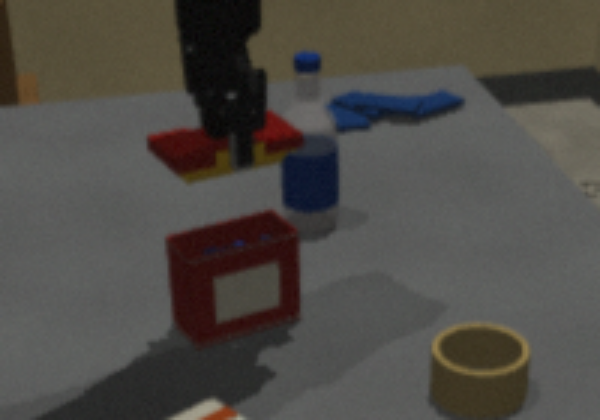

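Request:
step_arm --plan '[[[0, 0.05, -1, 0], [0, 0.1, -2.2, 0], [0, 0.1, -3.5, 0], [0, 0.1, -4.7, 0], [0, 0.1, -5.6, 0], [0, 0.1, -6.2, 0], [0, 0.1, -6.5, 0], [0, 0.1, -6.5, 0]]]'

```text
clock: 8.42
position: [0.4929, 0.1851, 0.2845]
tool_rot: [3.141, 0.0, 1.844]
force: [-1.0, -0.4, -1.1]
grip_width: 0.0591
```

```bash
python3 snap.py side 9;python3 snap.py wrist 9; python3 - <<'E'
from h import *
f=load("side9.npz");im=f["pixels"];p=np.array([.4930,.1852]);z=.2855-.1563
x0,y0=170,100;k=5
cr=cv2.resize(im[y0:y0+110,x0:x0+120],None,fx=k,fy=k,interpolation=cv2.INTER_CUBIC)
cr=cv2.convertScaleAbs(cr,alpha=1.6,beta=20)
def R(c,a,l,w,z):
    d=np.array([np.cos(a),np.sin(a)]);e=np.array([-d[1],d[0]])
    return np.array([[*(np.array(c)+s*d*l/2+t*e*w/2),z] for s,t in((1,1),(1,-1),(-1,-1),(-1,1))])
for X,col in((R((.493,.185),.275,.116,.056,.1),(0,255,0)),(R(p,.275,.129,.069,z-.003),(255,255,0)),(R(p,.275,.098,.038,z-.021),(255,0,255))):
    q=((proj(f,X)-[x0,y0]+.5)*k-.5).round().astype(int);cv2.polylines(cr,[q.reshape(-1,1,2)],True,col,1)
cv2.imwrite("pics/side9c.png",cr)
E
```

```text
8.4667 [0.493  0.1852 0.285 ] [3.1399e+00 1.0000e-04 1.8441e+00] [-0.44 -0.68 -1.02] 0.0593
8.5167 [0.493  0.1853 0.2853] [3.1394 0.     1.8442] [-0.16 -0.4  -1.07] 0.0591
```

View pics/side9c.png

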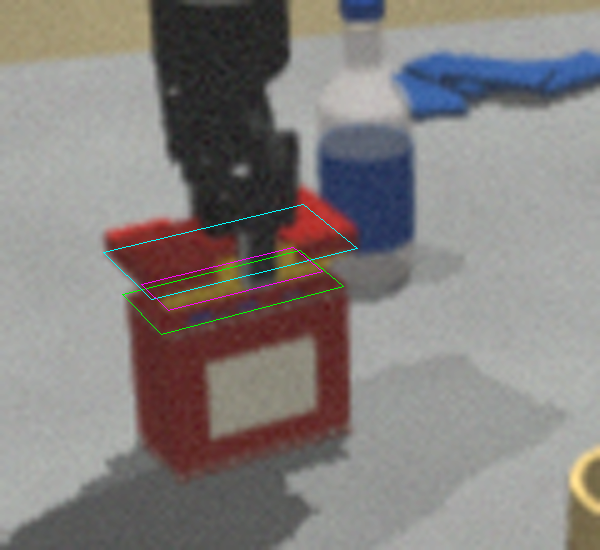

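```bash
cat > ext.py <<'E'
from h import *
from scipy.spatial import ConvexHull
def box(c,a,l=.116,w=.056):
    d=np.array([np.cos(a),np.sin(a)]);e=np.array([-d[1],d[0]])
    return np.array([[*(np.array(c)+s*d*l/2+t*e*w/2),z] for z in(0,.1) for s,t in((1,1),(1,-1),(-1,-1),(-1,1))])
def obs(f,c,fish,r=75,thr=0.35):
    im=f["pixels"];h=cv2.cvtColor(im,cv2.COLOR_BGR2HSV)
    hh=h[...,0].astype(int)
    m=((((hh<10)|(hh>165))&(h[...,1]>110))|((hh>100)&(hh<130)&(h[...,1]>120))).astype(np.uint8)*255
    w=np.zeros_like(m);cv2.circle(w,tuple(int(v) for v in c),r,255,-1);m&=w
    m=max(comps(m,50),key=lambda m:m.sum());return m
for n,fish,r in(("side0",0,45),("top0",0,35),("wrist1",1,90),("wrist2",1,90)):
    f=load(n+".npz");X=box((.493,.185),.275);uv=proj(f,X,fish);m=obs(f,uv.mean(0),fish,r)
    p=np.argwhere(m)[:,::-1].astype(float)
    # supports in several directions
    out=[]
    for th in np.deg2rad(range(0,360,15)):
        d=np.array([np.cos(th),np.sin(th)])
        so=np.percentile(p@d,99.9)+.5*0; sp=(uv@d).max()
        out.append((so-sp))
    out=np.array(out);print(n,out.round(1))
    # fit shift in ground: jacobian of supports wrt (x,y,a)
    base=np.array([(uv@np.array([np.cos(t),np.sin(t)])).max() for t in np.deg2rad(range(0,360,15))])
    def s(c,a):
        u=proj(f,box(c,a),fish);return np.array([(u@np.array([np.cos(t),np.sin(t)])).max() for t in np.deg2rad(range(0,360,15))])
    J=np.c_[s((.494,.185),.275)-base,s((.493,.186),.275)-base,s((.493,.185),.285)-base,np.ones(24)]
    x,res,*_=np.linalg.lstsq(J,out,rcond=None);print("  shift mm",x[:2].round(2),"yaw",(x[2]*.01).round(4),"bias px",x[3].round(2),"rms",np.sqrt(np.mean((J@x-out)**2)).round(2))
E
python3 ext.py
```

```text
side0 [-0.1 -1.2 -2.  -2.3 -2.2 -1.4 -2.5 -3.  -2.9 -2.3 -2.4 -2.3 -2.  -2.4
 -2.4 -1.9 -1.5 -0.4 -1.4 -1.  -0.4  0.5 -0.1  0. ]
  shift mm [3.41 4.7 ] yaw 0.0333 bias px -1.43 rms 0.44
top0 [-1.5 -1.8 -2.1 -2.2 -1.6 -0.6 -0.4 -0.8 -1.1 -1.  -0.9  0.2 -0.8 -0.9
 -0.8 -0.8 -0.6  0.1 -0.6 -0.7 -0.7 -1.1 -1.5 -0.8]
  shift mm [0.75 1.44] yaw 0.0107 bias px -0.99 rms 0.42
wrist1 [-2.1 -2.3 -2.  -1.5 -0.7 -2.1 -2.6 -2.7 -2.4 -1.4 -1.9 -2.9 -3.  -3.2
 -2.3 -1.7 -2.2 -3.4 -3.8 -4.2 -3.7 -2.7 -1.7 -0.4]
  shift mm [0.81 0.04] yaw 0.0098 bias px -2.36 rms 0.72
wrist2 [-2.  -2.5 -2.3 -1.7 -0.7 -2.1 -2.7 -2.8 -2.5 -1.1 -1.7 -2.7 -2.8 -3.
 -2.2 -2.  -2.3 -3.5 -4.2 -4.3 -3.9 -2.9 -1.8 -0.6]
  shift mm [ 0.85 -0.17] yaw 0.0116 bias px -2.41 rms 0.74
```

Request:
step_arm --plan '[[[0.1, 0, 0, 0.01], [0.1, 0, -0.3, 0.01], [0.1, 0, -0.6, 0.01], [0.1, 0, -0.9, 0.01], [0.1, 0, -1.1, 0.01], [0.1, 0, -1.3, 0.01], [0.1, 0, -1.3, 0.01], [0.1, 0, -1.3, 0.01]]]'

```text
clock: 9.18
position: [0.494, 0.1853, 0.2722]
tool_rot: [3.14, 0.0, 1.854]
force: [-1.0, 0.0, -1.7]
grip_width: 0.0592
```

```bash
python3 snap.py side 10; python3 - <<'E'
from h import *
f=load("side10.npz");im=f["pixels"]
cr=cv2.resize(im[100:210,170:290],None,fx=5,fy=5,interpolation=cv2.INTER_CUBIC)
cv2.imwrite("pics/side10c.png",cv2.convertScaleAbs(cr,alpha=1.6,beta=20))
E
```

```text
9.2333 [0.494  0.1853 0.2723] [3.1395e+00 1.0000e-04 1.8541e+00] [ 0.49 -0.16 -1.54] 0.0591
```

View pics/side10c.png

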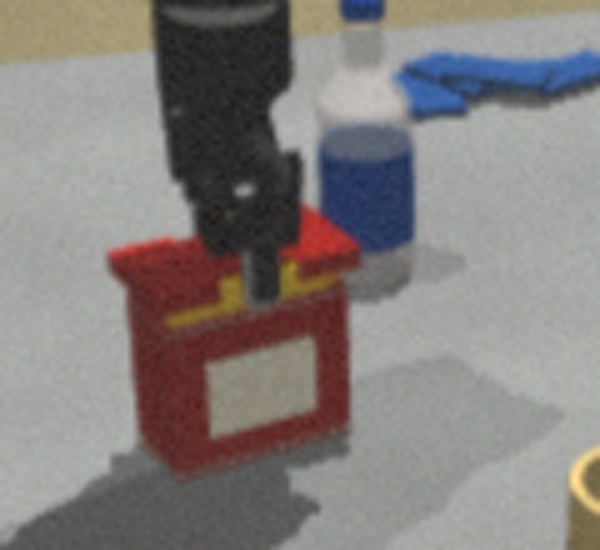

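The plug has entered the mouth without contact force, and the lid looks aligned with the tin. I'll continue slowly.

Request:
step_arm --plan '[[[0, 0, -0.15, 0], [0, 0, -0.3, 0], [0, 0, -0.45, 0], [0, 0, -0.6, 0], [0, 0, -0.7, 0], [0, 0, -0.75, 0], [0, 0, -0.8, 0], [0, 0, -0.8, 0], [0, 0, -0.8, 0]]]'

```text
clock: 9.98
position: [0.494, 0.1853, 0.2644]
tool_rot: [3.139, 0.0, 1.854]
force: [-0.8, 0.1, -1.7]
grip_width: 0.0589
```

Request:
step_arm --plan '[[[0, 0, -0.05, 0], [0, 0, -0.1, 0], [0, 0, -0.1, 0], [0, 0, -0.15, 0], [0, 0, -0.2, 0], [0, 0, -0.2, 0], [0, 0, -0.2, 0]]]'

```text
clock: 10.57
position: [0.4941, 0.1853, 0.2633]
tool_rot: [3.139, -0.0, 1.854]
force: [-6.5, -1.9, 21.3]
grip_width: 0.0591
```

```bash
python3 snap.py side 11; python3 - <<'E'
from h import *
f=load("side11.npz");im=f["pixels"]
cr=cv2.resize(im[100:210,170:290],None,fx=5,fy=5,interpolation=cv2.INTER_CUBIC)
cv2.imwrite("pics/side11c.png",cv2.convertScaleAbs(cr,alpha=1.6,beta=20))
E
```

```text
10.6167 [0.4941 0.1853 0.2633] [ 3.1389 -0.      1.854 ] [-6.41 -2.42 20.35] 0.0589
```

View pics/side11c.png

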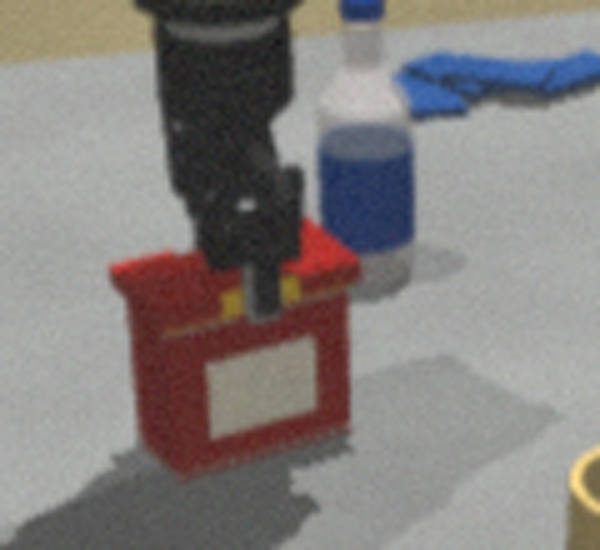

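Request:
step_arm --plan '[[[0, 0, 0, 0], [0, 0, 0, 0]]]'

```text
clock: 10.78
position: [0.4941, 0.1853, 0.2635]
tool_rot: [3.138, -0.0, 1.854]
force: [0.0, -0.4, -1.9]
grip_width: 0.0593
```

Request:
step_arm --plan '[[[0, 0, 0, 0], [0, 0, 0, 0], [0, 0, 0, 0], [0, 0, 0, 0], [0, 0, 0, 0], [0, 0, 0, 0], [0, 0, 0, 0], [0, 0, 0, 0], [0, 0, 0, 0]]]' --jaw 0

```text
clock: 11.53
position: [0.4941, 0.1853, 0.2635]
tool_rot: [3.138, -0.0, 1.854]
force: [-0.0, -0.2, 0.3]
grip_width: 0.0855
```

```bash
python3 snap.py wrist 12
```

```text
11.5833 [0.4941 0.1853 0.2635] [ 3.1385e+00 -1.0000e-04  1.8541e+00] [-0.43  0.25  0.1 ] 0.0853
```

View pics/wrist12.png

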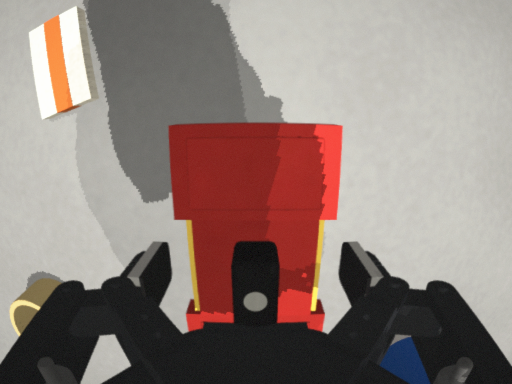

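Request:
step_arm --plan '[[[0, 0, 0.4, 0], [0, 0, 1, 0], [0, 0, 1.8, 0], [0, 0, 2.5, 0], [0, 0, 3, 0], [0, 0, 3, 0], [0, 0, 3, 0]]]'

```text
clock: 12.17
position: [0.4942, 0.1853, 0.2939]
tool_rot: [3.138, -0.0, 1.854]
force: [-0.6, -0.8, -0.2]
grip_width: 0.0855
```

```bash
python3 snap.py wrist 13;python3 snap.py side 13; python3 - <<'E'
from h import *
f=load("side13.npz");im=f["pixels"]
cr=cv2.resize(im[100:210,170:290],None,fx=5,fy=5,interpolation=cv2.INTER_CUBIC)
cv2.imwrite("pics/side13c.png",cv2.convertScaleAbs(cr,alpha=1.6,beta=20))
E
```

```text
12.2167 [0.4941 0.1853 0.2935] [ 3.1384e+00 -1.0000e-04  1.8540e+00] [-0.    0.28  0.07] 0.0856
12.2667 [0.494  0.1853 0.2933] [ 3.1387e+00 -1.0000e-04  1.8540e+00] [-0.18 -0.73 -0.03] 0.0851
```

View pics/side13c.png

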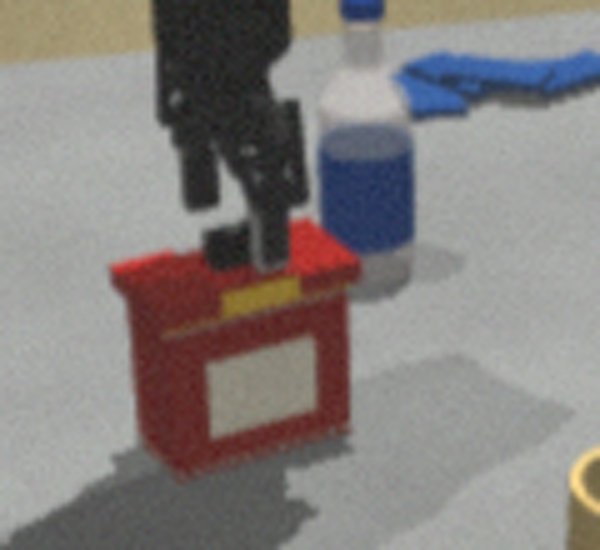

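View pics/wrist13.png

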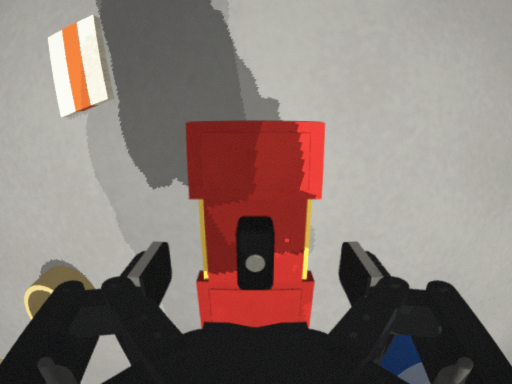

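```bash
python3 - <<'E'
from h import *
f=load("wrist13.npz")
c,a=quad(f,[(238,217),(272,217),(274,286),(236,286)],0.137)
y=1.854;R=np.array([[np.cos(y),np.sin(y)],[np.sin(y),-np.cos(y)]])
print("knob in tool",R.T@(c-[.4941,.1853]))
P=onplane(f,[(187,122),(325,122)],0.117,True)[:,:2];print((P-[.4941,.1853])@R)
E
```

```text
c [0.4898 0.1844] sides mm [15.3 36.9 19.  36.9] yaw 0.2827
knob in tool [ 0.00028372 -0.00437403]
[[-0.03322426 -0.06492886]
 [ 0.03492608 -0.06492405]]
```

Request:
step_arm --plan '[[[0, 0, 0, 0], [0, 0, 0, 0], [0, 0, 0, 0], [0, 0, 0, 0], [0, 0, 0, 0], [0, 0, 0, 0], [0, 0, 0, 0], [0, 0, 0, 0], [0, 0, 0, 0], [0, 0, 0, 0], [0, 0, 0, 0], [0, 0, 0, 0]]]' --jaw 1 --force 40

```text
clock: 13.27
position: [0.494, 0.1853, 0.2934]
tool_rot: [3.139, -0.0, 1.854]
force: [-1.1, -0.3, 4.6]
grip_width: 0.0174
```

```bash
python3 snap.py wrist 14;python3 snap.py side 14; python3 - <<'E'
from h import *
f=load("side14.npz");im=f["pixels"]
cr=cv2.resize(im[100:210,170:290],None,fx=5,fy=5,interpolation=cv2.INTER_CUBIC)
cv2.imwrite("pics/side14c.png",cv2.convertScaleAbs(cr,alpha=1.6,beta=20))
E
```

```text
13.3167 [0.494  0.1853 0.2934] [ 3.1386e+00 -1.0000e-04  1.8540e+00] [-1.41  0.75  5.49] 0.0172
13.3667 [0.494  0.1853 0.2934] [ 3.1386e+00 -1.0000e-04  1.8540e+00] [-0.76  0.14  4.61] 0.017
```

View pics/side14c.png

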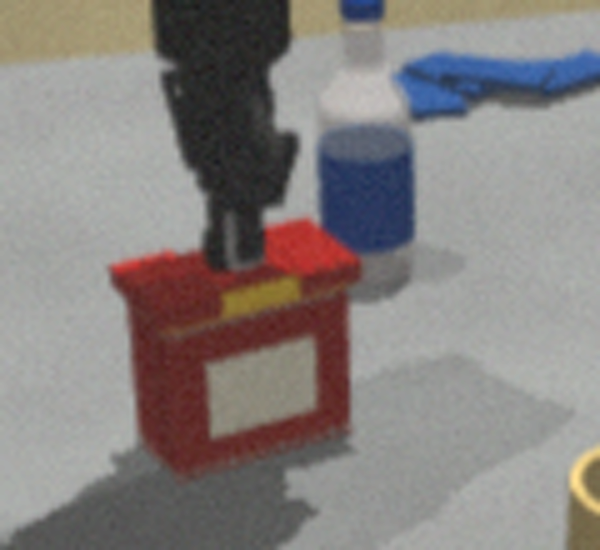

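View pics/wrist14.png

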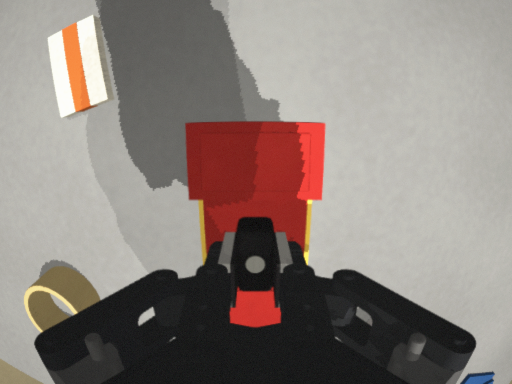

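Knob gripped (17 mm opening). Next I lift straight up, slowly at first. The lid rim has to clear the inner lid walls.

Request:
step_arm --plan '[[[0, 0, 0.1, 0], [0, 0, 0.2, 0], [0, 0, 0.3, 0], [0, 0, 0.5, 0], [0, 0, 0.7, 0], [0, 0, 0.9, 0], [0, 0, 1.1, 0], [0, 0, 1.4, 0], [0, 0, 1.7, 0], [0, 0, 2, 0], [0, 0, 2, 0]]]'

```text
clock: 14.28
position: [0.4942, 0.1853, 0.3141]
tool_rot: [3.138, -0.0, 1.854]
force: [-0.4, 0.3, -0.4]
grip_width: 0.0171
```

```bash
python3 snap.py side 15; python3 - <<'E'
from h import *
f=load("side15.npz");im=f["pixels"]
cr=cv2.resize(im[100:210,170:290],None,fx=5,fy=5,interpolation=cv2.INTER_CUBIC)
cv2.imwrite("pics/side15c.png",cv2.convertScaleAbs(cr,alpha=1.6,beta=20))
E
```

```text
14.3333 [0.4941 0.1853 0.3138] [ 3.138e+00 -2.000e-04  1.854e+00] [-0.63 -0.64 -1.06] 0.0173
```

View pics/side15c.png

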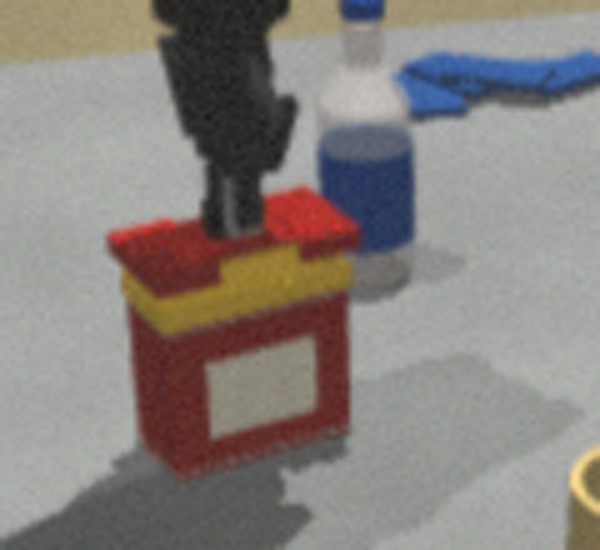

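Request:
step_arm --plan '[[[0, 0, 0.4, 0], [0, 0, 1, 0], [0, 0, 2, 0], [0, 0, 3.2, 0], [0, 0, 4.5, 0], [0, 0, 5.8, 0], [0, 0, 6.8, 0], [0, 0, 7.5, 0], [0, 0, 7.8, 0], [0, 0, 8, 0], [0, 0, 8, 0], [0, 0, 8, 0]]]'

```text
clock: 15.33
position: [0.494, 0.1853, 0.3933]
tool_rot: [3.139, -0.0, 1.854]
force: [0.0, 0.1, -1.6]
grip_width: 0.0172
```

Request:
step_arm --plan '[[[0, 0, 0, 0], [0, 0, 0, 0], [0, 0, 0, 0], [0, 0, 0, 0], [0, 0, 0, 0], [0, 0, 0, 0]]]'

```text
clock: 15.83
position: [0.494, 0.1853, 0.3933]
tool_rot: [3.139, -0.0, 1.854]
force: [-0.6, 0.5, -0.7]
grip_width: 0.0172
```

```bash
python3 snap.py side 16;python3 snap.py top 16; python3 - <<'E'
from h import *
f=load("side16.npz");im=f["pixels"]
cr=cv2.resize(im[80:200,160:300],None,fx=5,fy=5,interpolation=cv2.INTER_CUBIC)
cv2.imwrite("pics/side16c.png",cv2.convertScaleAbs(cr,alpha=1.6,beta=20))
E
```

```text
15.8833 [0.494  0.1853 0.3933] [ 3.1387e+00 -1.0000e-04  1.8541e+00] [-0.14 -0.11 -0.29] 0.0164
15.9333 [0.494  0.1853 0.3933] [ 3.1386e+00 -1.0000e-04  1.8541e+00] [ 0.1   0.31 -0.28] 0.0172
```

View pics/side16c.png

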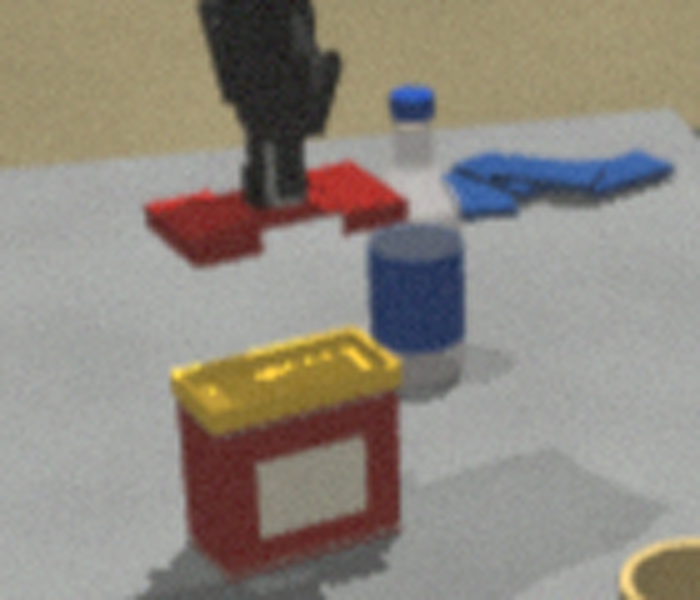

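View pics/top16.png

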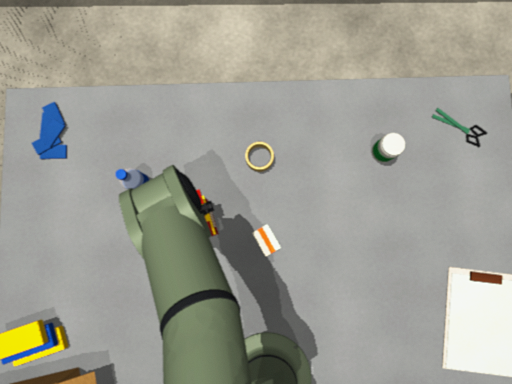

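The yellow lid is seated level on the tin at about (287,380) in the crop. The red lid is held level about 10 cm above it at (275,215), and every bystander is where it started. I'm handing in.

```bash
python3 -c "
from workcell import bot
print(bot.job_done())"
```

```text
the job is handed in; nothing more can be done
None
```

The job is done and handed in at about 16 s on the robot's clock; no verdict was reported.

I gripped the yellow inner lid through the cut-outs (about 59 mm opening) and carried both lids to the tin together. I lowered them until the tray met the rim at tool height 0.2633 m, the height I had worked out, with about 20 N of contact. I then released it and took the black knob (17 mm opening). The red lid came straight up by 10.0 cm, and the arm is still holding it there.

**Last checks:**
- **Inner lid:** the side view shows it level and seated on the tin.
- **Outer lid:** it looks level in the side view, directly above the tin and clear of the inner lid. The tool has a slight tilt of 0.003 rad.
- **Bystanders:** the bottle, can, tape and cards look unmoved in the top view.
- **Tin:** it is standing and looks unmoved in the side view; the arm hides it from above.

**Disagreement:** the side camera put the tin 3–5 mm away from my first estimate. The top and wrist cameras agreed with each other to about 1.5 mm, so I used those, and the plug went in with no measurable force until it met the rim. I did not measure the seated lid's position numerically after the final lift; that check was by eye.

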